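Clamp the split drawer front

ROBOT

A 7-joint arm with a two-finger parallel gripper is mounted at the origin on the work surface. World frame = base frame: x ahead of the robot, y to its left, z up, the work surface at z = 0. Lengths are in m, angles in rad, forces in N, time in s.
With the tool pointing down it reaches from about 0.425 to 0.875 m from the base axis. Payload 4.7 kg.
Tool frame: the origin (TCP) lies midway between the tips of the shut fingers; the grasp point (between the pads) lies 19 mm behind it (manip.pinch_z is the distance from the TCP to the grasp point, in m); z points along the fingers, y is the line along which they close (so a half turn about z gives the same grasp; the last joint's range is limited). The gripper opens to 85 mm and grips with 20 to 120 N. Pads are 22 mm wide; open, the fingers measure 114 mm over their backs; the gripper's body (76 mm by 85 mm) begins 54 mm behind the grasp point. The pads swing forward as they close: fully open they stand 13 mm farther back than shut.
Start: joints at [1.303, 0.321, -0.07, 1.45, 0.023, 1.371, -0.057], TCP at [0.181, -0.624, 0.205] pointing down, gripper open.
Joint ranges: [-2.86, 2.86], [-0.3, 2.09], [-1.38, 1.24], [0.06, 2.45], [-1.56, 4.7], [0.09, 2.05], [-2.69, 2.69]. Speed limits (rad/s): [2.57, 2.57, 3.14, 3.14, 3.14, 3.14, 3.14].

INTERFACE

Orientations are given as [roll, pitch, yaw] about the fixed x, y, z axes, in that order (R = Rz(yaw) Ry(pitch) Rx(roll)).
In Python, from cell import get_obs, camera, manip gives the robot as it stands. The module is installed in compiled form; this text tells all that it offers.
- The arm moves only by the tool carry_out, never from a script. Its argument "steps" is a list of rows, each an object of numbers: "dx", "dy", "dz": the shift along the tool's x, y, z each as a share of 4 cm, from -1 to 1; "ax", "ay", "az": the turn, a rotation vector about the tool's x, y, z each as a share of 5 degrees, from -1 to 1. A call has 1 to 10 rows; each row shifts and turns the commanded pose from where the row before left it, along the tool's axes as they then stand; what a row does not reach is not made up. A row lasts 1/12 s, in which the tool goes at most 41.7 mm and 7.16 degrees, less where a joint would pass 70% of its speed; a pose out of reach is approached as far as the arm can. A call with a number of a shift or a turn outside -1 to 1 is refused whole. A call with a gripper value outside its range is refused whole. "gripper" is the opening, from -1 (shut) to 1 (fully open), so that 0 is half open, set as the call begins (left out, the last holds). The fingers move at their own pace and stop on an object; "grip_force" is the grip in N (left out, the last holds). Time passes only in rows, so rows that do not move let the fingers close. It gives the time, the measured TCP pose, the force, the opening and the grip force at its end, in the units of the state.
- get_obs(): the state, without advancing time (a new reading comes with each control period).
- camera(name): name is "scene" or "side" or "wrist"; returns a dict with "img" (400x640x3 uint8, blue, green, red), "camera_matrix" (3x3 intrinsics, pixels), "rvec" (rotation vector, rad) and "tvec" (3), from world to camera coordinates, as OpenCV has them; the wrist camera has in their place "T_tool_cam" (4x4, takes a point from camera to tool coordinates, whose origin is the TCP and whose axes are the flange's). Camera axes: x right, y down, z forward; pixel columns grow to the right and rows downward; lengths in m; the calibration is good to about 2 mm. A picture is of the moment at which its call begins: read the wrist's pose just before it. There is no depth.
- manip.finish_job(): hands the job in; it is judged then, once.
The state is a dict: "clock": time; "joint_pos": joint angles; "joint_velocities": joint speeds; "effort": joint torques, N m; "tool_pos": TCP position; "eef_rot": TCP orientation; "wrist_force": force on the tool from outside, world axes, zero at the start; "ft_torque": the same for the moment, N m; "gripper_width": finger opening in m; "grip_force": force on a finger pad.
Only numpy, scipy, OpenCV 4.12 (cv2) and the standard library are available. Lean on these libraries where they do the work, as an engineer would, in place of code of your own. Each camera call takes 0.05 s, during which the arm holds its last target. There are 200 camera calls.

TASK

The split drawer front lies glued and ready in the gluing jig. Swing the hinged hold-down over and lower it gently onto its stops, not letting it drop; then pump the bar clamp's trigger, moving the jaw with the trigger alone, until the jaw has come up to the wood and closed the two halves tightly together. Finish still holding the trigger squeezed, so that the jaws press the joint firmly but without bruising the wood, and leave the other things on the desk where they are.

Things in the scene. Friction and masses are not known exactly. Their poses are not given: they have to be found in the camera images.
- jig: Plywood gluing board 330 x 260 x 18 mm, fixed on the desk. Jig frame (all offsets below, mm): z up from the desk, x along the clamp bar away from its handle, y towards the hold-down's hinge, origin under the closed glue joint. Board spans x -160..170, y -75..185. On it a black one-hand bar clamp on its side; its handle and trigger overhang the -y edge, bare desk below.
- clamp_body: Fixed part of the clamp: housing (x -140..-60, y -88..32, 60 high) strapped to the board, fixed jaw, pistol handle. Frame equals the jig frame. It does not move, so a gripper round handle and trigger must let only the trigger side travel.
- fixed_face (a point): Middle of the fixed jaw's rubber pad (50 wide, 28 high) at x -60, y 40, z 34; it faces +x.
- handle_grip (a point): Middle of the fixed pistol handle at x -127, y -130, z 34: a bar along y from y -85 to -182, 22 wide in x (rear face x -138, front face x -116), 28 high (z 20..48); beyond y -164 a 27 wide end knob.
- trigger (a joint): 0 let go (sprung back), 0.153 rad fully squeezed. A full squeeze draws the jaw in by about 8 mm (two 4 mm notches; 67 mm per rad once the pawl bites); let go, it returns by itself and a 5 N brake holds the jaw. A squeeze of F newtons at trigger_grip presses the jaw with about 2 x F (20 gives about 40). Under a light squeeze it stops short of full stroke once the jaw bears on the work.
- trigger_blade: The trigger's grey blade, 12 thick, 24 high (z 22..46), reaching 95 to 196 mm from its upright hinge axis (x -105, y 22; the blade's origin) towards -y. Let go it slants 0.153 rad away from the handle (+x); fully squeezed it is parallel to it, 5 mm off.
- trigger_grip (a point): Middle of the blade's front (+x) face, 152 mm from its hinge. Let go at about x -76, y -127, z 34 (62 from the handle's rear face); fully squeezed at x -99, y -130 (39 from it). Pushed towards -x it squeezes the trigger.
- bar (a joint): Travel of bar and moving jaw in m: 0 fully open (pad face at x 105), growing as the jaw closes towards -x, at most 0.06; starts at 0 to 0.02. With the halves closed tight it reads about 0.045.
- moving_jaw: The sliding steel bar (20 x 8, along x at y -45, z 34, its tail out of the housing towards the robot) with the moving jaw on its far end; not to be pushed by the robot. Frame parallel to the jig's.
- jaw_face (a point): Middle of the moving jaw's rubber pad (50 wide, 28 high) at y 40, z 34; it faces -x.
- half_near: Half of the drawer front next to the fixed jaw: brown wood 60 (x) x 120 (y) x 18, loose on the board; origin mid-underside (z 18). Closed up its origin is at x -30. More than 100 N of the jaw bruises it.
- half_far: The other half, same size, next to the moving jaw; closed up its origin is at x 30. At the start the halves lie 5 to 14 mm apart.
- hold_down (a joint): Wooden hold-down frame: 0 level on its two rubber-topped stops (2 mm over the halves), 1.57 upright; starts at 1.5 to 1.75. Stiff enough to stand near upright, it falls if let go below about 1.1. Over 2 rad/s near the stops is a slam. Two arms (18 wide, 24 thick, at x -40 and 40, 62 clear between) reach from the hinge to a cross dowel; a batten joins them 67..93 from the hinge.
- dowel (a point): Middle of the hold-down's cross dowel: round wood, 16 in diameter, 98 long along x, 155 mm from the hinge. Level it is at x 0, y 0, z 70, upright at about y 157, z 223. 60 mm free (y) between dowel and batten; when level, the halves' top is 34 below its centre.
- hold_down_hinge (a point): Middle of the hold-down's hinge axis (parallel to x), at x 0, y 155, z 68.
- glue_bottle: White glue bottle, 54 mm across, 150 mm tall, beside the jig behind the hold-down's hinge; bystander. Origin in its underside's middle.
- tape_roll: Roll of brown packing tape lying flat, 100 mm across, 48 mm high, on the desk beside the jig, ahead of the trigger; bystander. Origin in its underside's middle.
- screw_jar: Small jar of screws, 42 mm across, 50 mm tall, on the board's corner; bystander. Origin in its underside's middle.
- screwdriver: Screwdriver, 200 mm, lying on the desk to the right; bystander. Origin in its underside's middle.
- mug: White mug, 80 mm across, 95 mm tall, to the left; bystander. Origin in its underside's middle.
- stapler: Black stapler, 150 mm long, 55 mm tall, to the right; bystander. Origin in its underside's middle.
- sanding_block: Cork sanding block 110 x 65 x 34 mm, to the left; bystander. Origin in its underside's middle.
There are look-alikes about, which are no part of the job. What is shaped like the half_near but purple is not meant. What is shaped like the half_far but black or pink is not meant.

How it is judged:
By the outcome, as a careful person would: the job done as asked, in the order asked, and still so for the second after the job is handed in, while the arm keeps its last pose, push and grip.
It also fails if it takes over 67 s, if anything falls off the work surface, if the arm or the gripper's body presses on something with over 40 N, if the wrist force passes 120 N, or if a joint passes its speed limit or range.

## Working session

There is one attempt and no reset: what is moved stays moved. The work goes in short steps, Python scripts to look and compute and a tool call to move; the robot and the scene stay as the last step left them, time stands still between calls to the robot, and variables do not carry over. Pictures are saved under pics/ and viewed, at most 10 in all, crops included, and the job is handed in when it is done.

Besides the shell and the picture viewer there is one more tool, called after "Emit:" by a JSON object that holds its "fn" and its "kwargs", one argument or row to a line. carry_out: Moves the arm, as the interface text tells. Shift numbers are shares of 4 cm and turn numbers shares of 5 degrees, none past 1 either way. Its arguments: {"type":"object","properties":{"steps":{"type":"array"},"gripper":{"type":"number"},"grip_force":{"type":"number"}},"required":["steps"]}

```bash
mkdir -p pics && python3 - <<'E'
from cell import get_obs, camera, manip
import cv2,json
o=get_obs()
print({k:(v.tolist() if hasattr(v,'tolist') else v) for k,v in o.items()})
for n in("scene","side"):
    c=camera(n); cv2.imwrite(f"pics/{n}0.png",c["img"]); print(n,c["camera_matrix"],c["rvec"],c["tvec"])
E
```

```text
{'clock': 0.0, 'joint_pos': [1.3030990513228389, 0.3218176401854786, -0.07012215616702125, 1.4516922714684983, 0.02258606192937432, 1.370792316373563, -0.056918296133327], 'joint_velocities': [0.0013153744004517115, 0.0005452619783023699, -0.0007442393829395152, 0.0014499759732005887, -0.0015866346647615637, 0.0006837095274132346, -0.0005108179695329915], 'effort': [0.0008286092452181038, -49.359047412872314, -0.3818733338266611, -31.433533430099487, 0.012949147203471512, 0.011402296659070998, -1.6834726466186112e-05], 'tool_pos': [0.18056578899549275, -0.6237966491628903, 0.20401864573528133], 'eef_rot': [-3.1396720318636016, 7.378711067174137e-05, 0.28184273503751056], 'wrist_force': [-0.4372639918123525, -0.4850340438600042, 0.2880930995785394], 'ft_torque': [0.037263541625241585, -0.013619389450795018, 0.03991115578241725], 'grip_force': 0.0, 'gripper_width': 0.08521944560822785}
scene [[470.400961     0.         312.48064483]
 [  0.         470.400961   204.47374797]
 [  0.           0.           1.        ]] [ 1.70561678  2.13385877 -0.58485351] [ 0.12955918 -0.41460453  1.70800026]
side [[474.00598807   0.         321.49166053]
 [  0.         474.00598807 201.91996953]
 [  0.           0.           1.        ]] [ 0.97681549 -2.37601466  1.10851762] [0.37814793 0.29930909 1.4794902 ]
```

View pics/scene0.png

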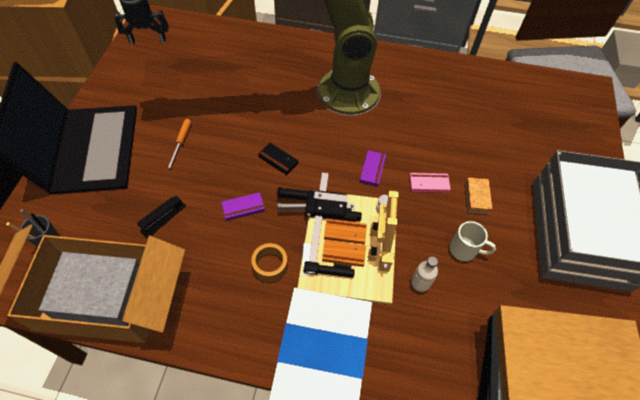

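View pics/side0.png

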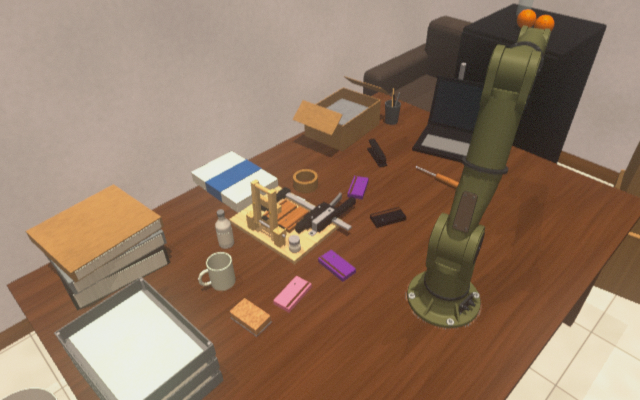

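```bash
python3 - <<'E'
import cv2
i=cv2.imread("pics/scene0.png")[160:310,240:440]
cv2.imwrite("pics/crop0.png",cv2.resize(i,(800,600),interpolation=cv2.INTER_CUBIC))
E
```

```text
(no output)
```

View pics/crop0.png

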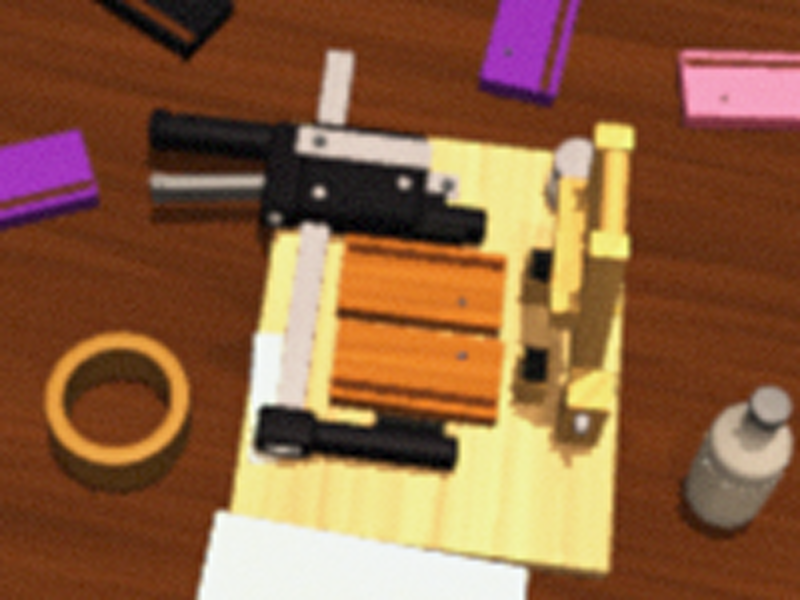

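```bash
cat >h.py <<'E'
import numpy as np,cv2
from scipy.spatial.transform import Rotation as R
SC=dict(K=np.array([[470.400961,0,312.48064483],[0,470.400961,204.47374797],[0,0,1]]),r=np.array([1.70561678,2.13385877,-0.58485351]),t=np.array([0.12955918,-0.41460453,1.70800026]))
def ray(c,u,v):
    Rm=cv2.Rodrigues(c['r'])[0]; return -Rm.T@c['t'], Rm.T@np.linalg.inv(c['K'])@[u,v,1]
def bp(c,u,v,z):
    o,d=ray(c,u,v); return o+d*(z-o[2])/d[2]
def pr(c,P):
    return cv2.projectPoints(np.array(P,float).reshape(-1,3),c['r'],c['t'],c['K'],None)[0].reshape(-1,2)
def jig(p,P):  # p=x,y,yaw ; P in mm jig
    P=np.atleast_2d(P)/1000.; c,s=np.cos(p[2]),np.sin(p[2])
    return np.c_[p[0]+c*P[:,0]-s*P[:,1],p[1]+s*P[:,0]+c*P[:,1],P[:,2]]
def wcam(cm,o):
    T=np.eye(4);T[:3,:3]=R.from_euler('xyz',o['eef_rot']).as_matrix();T[:3,3]=o['tool_pos']
    C=np.linalg.inv(T@cm['T_tool_cam']);return dict(K=cm['camera_matrix'],r=cv2.Rodrigues(C[:3,:3])[0],t=C[:3,3])
E
python3 - <<'E'
from h import *
f=lambda a,b:(240+(a+.5)/4-.5,160+(b+.5)/4-.5)
for n,a,b,z in [("L0",275,240,.018),("L1",235,500,.018),("R0",628,265,.018),("R1",608,570,.018),("B0",232,513,.018),("near TL",345,243,.036),("near TR",504,256,.036),("far BL",332,402,.036),("far BR",496,413,.036),("handle end rear",155,112,.048),("trigtip",155,182,.034)]:
    print(n,bp(SC,*f(a,b),z).round(4))
E
```

```text
L0 [ 0.5675 -0.0194  0.018 ]
L1 [ 0.7745 -0.0008  0.018 ]
R0 [0.5296 0.2411 0.018 ]
R1 [0.7673 0.2575 0.018 ]
B0 [ 7.841e-01 -6.000e-04  1.800e-02]
near TL [0.5684 0.0335 0.036 ]
near TR [0.553  0.1495 0.036 ]
far BL [0.6955 0.0505 0.036 ]
far BR [0.6782 0.1641 0.036 ]
handle end rear [ 0.4957 -0.1293  0.048 ]
trigtip [ 0.5478 -0.1163  0.034 ]
```

Emit:
{"fn": "carry_out", "kwargs": {
  "steps": [
    {"dx": 0.77, "dy": -0.22, "dz": -0.38},
    {"dx": 0.77, "dy": -0.22, "dz": -0.38},
    {"dx": 0.77, "dy": -0.22, "dz": -0.38},
    {"dx": 0.77, "dy": -0.22, "dz": -0.38},
    {"dx": 0.77, "dy": -0.22, "dz": -0.38},
    {"dx": 0.77, "dy": -0.22, "dz": -0.38},
    {"dx": 0.77, "dy": -0.22, "dz": -0.38},
    {"dx": 0.77, "dy": -0.22, "dz": -0.38},
    {"dx": 0.77, "dy": -0.22, "dz": -0.38},
    {"dx": 0.77, "dy": -0.22, "dz": -0.38}
  ]
}}

```text
schema error: expected keys dx, dy, dz, ax, ay, az
```

Emit:
{"fn": "carry_out", "kwargs": {
  "steps": [
    {"dx": 0.4, "dy": -0.8, "dz": -0.1},
    {"dx": 0.4, "dy": -0.8, "dz": -0.1},
    {"dx": 0.4, "dy": -0.8, "dz": -0.1},
    {"dx": 0.4, "dy": -0.8, "dz": -0.1},
    {"dx": 0.4, "dy": -0.8, "dz": -0.1},
    {"dx": 0.4, "dy": -0.8, "dz": -0.1},
    {"dx": 0.4, "dy": -0.8, "dz": -0.1},
    {"dx": 0.4, "dy": -0.8, "dz": -0.1},
    {"dx": 0.4, "dy": -0.8, "dz": -0.1},
    {"dx": 0.4, "dy": -0.8, "dz": -0.1}
  ]
}}

```text
schema error: expected keys dx, dy, dz, ax, ay, az
```

Emit:
{"fn": "carry_out", "kwargs": {
  "steps": [
    {"dx": 0.4, "dy": -0.8, "dz": -0.1},
    {"dx": 0.4, "dy": -0.8, "dz": -0.1},
    {"dx": 0.4, "dy": -0.8, "dz": -0.1},
    {"az": 0.8},
    {"az": 0.8},
    {"az": 0.7},
    {}
  ]
}}

```text
schema error: expected keys dx, dy, dz, ax, ay, az
```

```bash
python3 - <<'E'
from cell import get_obs, camera, manip
import cv2,json,pickle
o=get_obs(); c=camera("wrist"); pickle.dump((o,c),open("w1.pkl","wb")); cv2.imwrite("pics/w1.png",cv2.resize(c["img"],(800,500),interpolation=cv2.INTER_CUBIC))
print(o['clock'],o['tool_pos'],o['eef_rot'],o['joint_pos'],manip.pinch_z,c['T_tool_cam'].round(3),c['camera_matrix'])
E
```

```text
0.1 [ 0.18050652 -0.62385419  0.2041304 ] [-3.13980662e+00  1.11722989e-04  2.81736544e-01] [ 1.30312819  0.32173851 -0.07004538  1.45157089  0.02260151  1.37085867
 -0.05692291] 0.0187 [[ 0.001 -0.961 -0.277  0.071]
 [ 1.     0.001  0.001 -0.001]
 [-0.001 -0.277  0.961 -0.17 ]
 [ 0.     0.     0.     1.   ]] [[359.95570169   0.         314.84402816]
 [  0.         359.95570169 196.31770428]
 [  0.           0.           1.        ]]
```

View pics/w1.png

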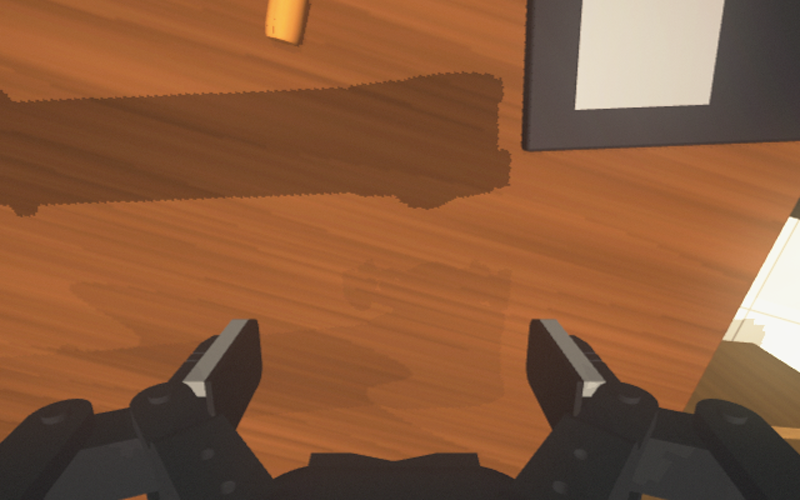

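Emit:
{"fn": "carry_out", "kwargs": {
  "steps": [
    {"dx": 0.77, "dy": -0.22, "dz": -0.38, "ax": 0, "ay": 0, "az": 0},
    {"dx": 0.77, "dy": -0.22, "dz": -0.38, "ax": 0, "ay": 0, "az": 0},
    {"dx": 0.77, "dy": -0.22, "dz": -0.38, "ax": 0, "ay": 0, "az": 0},
    {"dx": 0.77, "dy": -0.22, "dz": -0.38, "ax": 0, "ay": 0, "az": 0},
    {"dx": 0.77, "dy": -0.22, "dz": -0.38, "ax": 0, "ay": 0, "az": 0},
    {"dx": 0.77, "dy": -0.22, "dz": -0.38, "ax": 0, "ay": 0, "az": 0},
    {"dx": 0.77, "dy": -0.22, "dz": -0.38, "ax": 0, "ay": 0, "az": 0},
    {"dx": 0.77, "dy": -0.22, "dz": -0.38, "ax": 0, "ay": 0, "az": 0},
    {"dx": 0.77, "dy": -0.22, "dz": -0.38, "ax": 0, "ay": 0, "az": 0},
    {"dx": 0.77, "dy": -0.22, "dz": -0.38, "ax": 0, "ay": 0, "az": 0}
  ]
}}

```text
clock: 0.98
tool_pos: [0.4531, -0.4531, 0.3577]
eef_rot: [-3.141, 0.0, 0.282]
wrist_force: [0.8, -0.7, -0.1]
gripper_width: 0.0852
grip_force: 0.0
```

Emit:
{"fn": "carry_out", "kwargs": {
  "steps": [
    {"dx": 0.4, "dy": -0.8, "dz": -0.1, "ax": 0, "ay": 0, "az": 0},
    {"dx": 0.4, "dy": -0.8, "dz": -0.1, "ax": 0, "ay": 0, "az": 0},
    {"dx": 0.4, "dy": -0.8, "dz": -0.1, "ax": 0, "ay": 0, "az": 0},
    {"dx": 0.4, "dy": -0.8, "dz": -0.1, "ax": 0, "ay": 0, "az": 0},
    {"dx": 0.4, "dy": -0.8, "dz": -0.1, "ax": 0, "ay": 0, "az": 0},
    {"dx": 0.4, "dy": -0.8, "dz": -0.1, "ax": 0, "ay": 0, "az": 0},
    {"dx": 0.4, "dy": -0.8, "dz": -0.1, "ax": 0, "ay": 0, "az": 0},
    {"dx": 0.4, "dy": -0.8, "dz": -0.1, "ax": 0, "ay": 0, "az": 0},
    {"dx": 0.4, "dy": -0.8, "dz": -0.1, "ax": 0, "ay": 0, "az": 0},
    {"dx": 0.4, "dy": -0.8, "dz": -0.1, "ax": 0, "ay": 0, "az": 0}
  ]
}}

```text
clock: 1.82
tool_pos: [0.5166, -0.1006, 0.3972]
eef_rot: [3.141, 0.0, 0.282]
wrist_force: [1.3, -0.3, 0.4]
gripper_width: 0.0855
grip_force: 0.0
```

Emit:
{"fn": "carry_out", "kwargs": {
  "steps": [
    {"dx": 0.4, "dy": -0.8, "dz": -0.1, "ax": 0, "ay": 0, "az": 0},
    {"dx": 0.4, "dy": -0.8, "dz": -0.1, "ax": 0, "ay": 0, "az": 0},
    {"dx": 0.4, "dy": -0.8, "dz": -0.1, "ax": 0, "ay": 0, "az": 0},
    {"dx": 0, "dy": 0, "dz": 0, "ax": 0, "ay": 0, "az": 0.8},
    {"dx": 0, "dy": 0, "dz": 0, "ax": 0, "ay": 0, "az": 0.8},
    {"dx": 0, "dy": 0, "dz": 0, "ax": 0, "ay": 0, "az": 0.7},
    {"dx": 0, "dy": 0, "dz": 0, "ax": 0, "ay": 0, "az": 0},
    {"dx": 0, "dy": 0, "dz": 0, "ax": 0, "ay": 0, "az": 0}
  ]
}}

```text
clock: 2.48
tool_pos: [0.5361, 0.0032, 0.4089]
eef_rot: [3.142, 0.001, 0.083]
wrist_force: [-0.6, 0.5, 0.7]
gripper_width: 0.0854
grip_force: 0.0
```

```bash
python3 - <<'E'
from cell import get_obs, camera, manip
import cv2,json,pickle
o=get_obs(); c=camera("wrist"); pickle.dump((o,c),open("w2.pkl","wb")); cv2.imwrite("pics/w2.png",cv2.resize(c["img"],(800,500),interpolation=cv2.INTER_CUBIC))
print(o['clock'],o['tool_pos'],o['eef_rot'],o['joint_pos'],o['wrist_force'])
E
```

```text
2.4833 [0.53610285 0.00321344 0.408852  ] [3.14154854e+00 5.06224707e-04 8.27852354e-02] [ 0.46807985  0.0902465  -0.57064701  1.33784959  0.04934659  1.72805485
 -1.58101649] [-0.61385678  0.51728102  0.71792826]
```

View pics/w2.png

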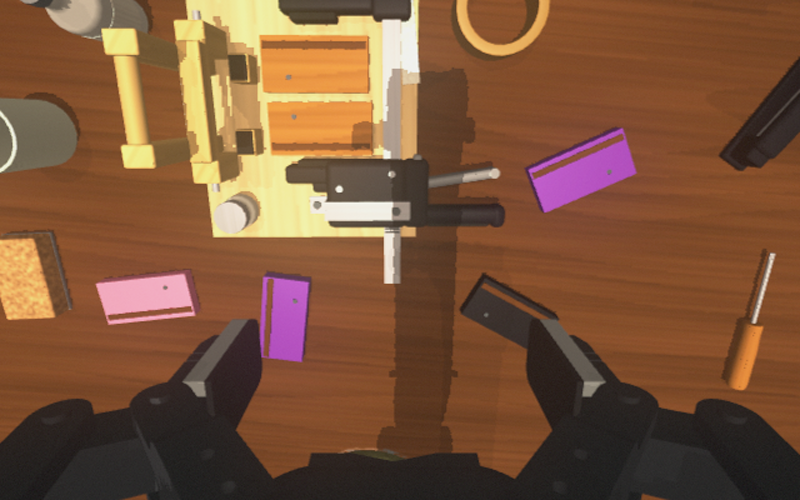

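```bash
cat >>h.py <<'E'
def dow(th,x=0):
    return np.array([x,155-155*np.cos(th)+2*np.sin(th),68+155*np.sin(th)+2*np.cos(th)])
E
python3 - <<'E'
from h import *
import pickle
from scipy.optimize import least_squares
o,c=pickle.load(open("w2.pkl","rb")); W=wcam(c,o)
q=lambda a:(np.array(a)+.5)/1.25-.5
J=np.array([[-160,185,18],[-160,-75,18],[-127,-182,34],[-75,-172,46],[-140,-88,60]])
U=q([[213,237],[416,237],[504,215],[498,174],[427,224]])
f=lambda p:(pr(W,jig(p,J))-U).ravel()
s=least_squares(f,[.612,.06,.08],loss='soft_l1'); p=s.x; print(p,f(p).round(1))
for th in(1.5,1.57,1.65,1.75): print(th,((pr(W,jig(p,[dow(th,-49),dow(th,49)]))+.5)*1.25).round(0).tolist(),(4*(pr(SC,jig(p,[dow(th,-49),dow(th,49)]))-[240,160])).round().tolist())
P=[[170,185,18],[170,-75,18],[-60,32,60],[-30,-60,36],[-30,60,36],[0,155,68],[-60,40,34]]
print(((pr(W,jig(p,P))+.5)*1.25).round(0).tolist()); print((4*(pr(SC,jig(p,P))-[240,160])).round().tolist())
E
```

```text
[0.61235358 0.05758565 0.08322133] [ 0.2 -0.1 -0.9 -0.1 -1.2 -0.4  1.1 -0.5  0.5  4.7]
1.5 [[147.0, 168.0], [127.0, 32.0]] [[610.0, 128.0], [603.0, 259.0]]
1.57 [[133.0, 168.0], [111.0, 31.0]] [[627.0, 130.0], [620.0, 261.0]]
1.65 [[118.0, 168.0], [95.0, 32.0]] [[646.0, 132.0], [640.0, 264.0]]
1.75 [[100.0, 168.0], [76.0, 32.0]] [[669.0, 137.0], [664.0, 269.0]]
[[180.0, -56.0], [420.0, -56.0], [324.0, 162.0], [405.0, 134.0], [302.0, 134.0], [207.0, 107.0], [321.0, 160.0]]
[[605.0, 567.0], [226.0, 516.0], [418.0, 217.0], [287.0, 253.0], [450.0, 274.0], [585.0, 306.0], [427.0, 236.0]]
```

Emit:
{"fn": "carry_out", "kwargs": {
  "steps": [
    {"dx": 0.335, "dy": -0.8275, "dz": 0.454, "ax": 0, "ay": 0, "az": 0},
    {"dx": 0.335, "dy": -0.8275, "dz": 0.454, "ax": 0, "ay": 0, "az": 0},
    {"dx": 0.335, "dy": -0.8275, "dz": 0.454, "ax": 0, "ay": 0, "az": 0},
    {"dx": 0.335, "dy": -0.8275, "dz": 0.454, "ax": 0, "ay": 0, "az": 0},
    {"dx": 0.335, "dy": -0.8275, "dz": 0.454, "ax": 0, "ay": 0, "az": 0},
    {"dx": 0.335, "dy": -0.8275, "dz": 0.454, "ax": 0, "ay": 0, "az": 0},
    {"dx": 0, "dy": 0, "dz": 0, "ax": 0, "ay": 0, "az": 0},
    {"dx": 0, "dy": 0, "dz": 0, "ax": 0, "ay": 0, "az": 0}
  ]
}}

```text
clock: 3.2
tool_pos: [0.599, 0.2099, 0.2978]
eef_rot: [-3.141, 0.004, 0.087]
wrist_force: [-0.3, -0.2, -0.0]
gripper_width: 0.0854
grip_force: 0.0
```

```bash
python3 - <<'E'
from cell import get_obs, camera, manip
from h import *
import cv2,pickle
o=get_obs(); c=camera("wrist"); pickle.dump((o,c),open("w3.pkl","wb")); im=c["img"].copy()
s=camera("scene")["img"][150:310,250:450]
W=wcam(c,o);p=[.61235,.05759,.0832]
for th,col in((1.53,(0,255,0)),(1.6,(255,0,0))):
  a=pr(W,jig(p,[dow(th,-49),dow(th,49)])).round().astype(int); cv2.line(im,tuple(map(int,a[0])),tuple(map(int,a[1])),col,1)
out=np.zeros((600,800,3),np.uint8); out[:400,:640]=im; out[400:,500:750]=cv2.resize(s,(250,200))
cv2.imwrite("pics/w3.png",out); print(o['tool_pos'],o['eef_rot'])
E
```

```text
[0.59904164 0.20989825 0.29782938] [-3.14087527  0.00433656  0.08672478]
```

View pics/w3.png

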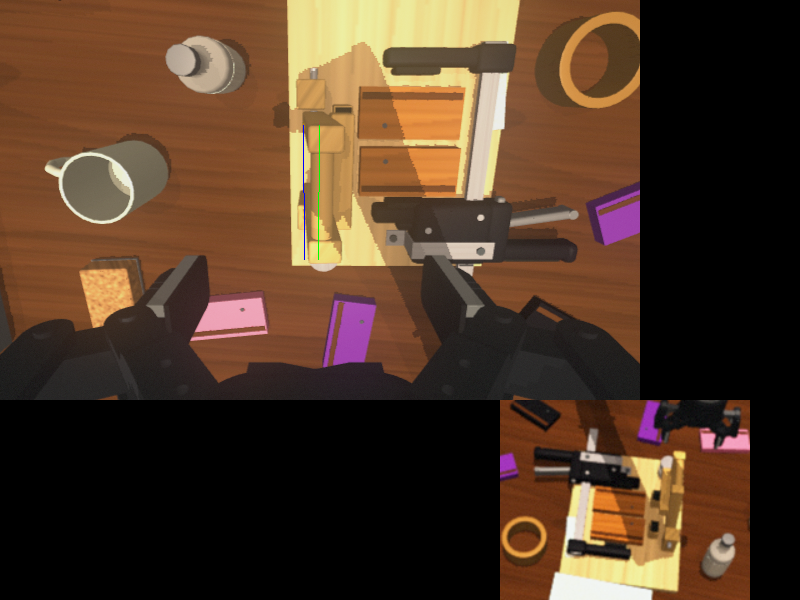

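Emit:
{"fn": "carry_out", "kwargs": {
  "steps": [
    {"dx": 0.02, "dy": 0.11, "dz": 0, "ax": 0, "ay": 0, "az": 0},
    {"dx": 0, "dy": 0, "dz": 0.585, "ax": 0, "ay": 0, "az": 0.03},
    {"dx": 0, "dy": 0, "dz": 0.585, "ax": 0, "ay": 0, "az": 0},
    {"dx": 0, "dy": 0, "dz": 0.585, "ax": 0, "ay": 0, "az": 0},
    {"dx": 0, "dy": 0, "dz": 0.585, "ax": 0, "ay": 0, "az": 0},
    {"dx": 0, "dy": 0, "dz": 0, "ax": 0, "ay": 0, "az": 0}
  ]
}}

```text
clock: 3.8
tool_pos: [0.5998, 0.1995, 0.2027]
eef_rot: [3.139, 0.006, 0.075]
wrist_force: [-0.8, -1.7, -0.4]
gripper_width: 0.0855
grip_force: 0.0
```

Emit:
{"fn": "carry_out", "kwargs": {
  "steps": [
    {"dx": 0, "dy": 0, "dz": 0, "ax": 0, "ay": 0, "az": 0},
    {"dx": 0, "dy": 0, "dz": 0, "ax": 0, "ay": 0, "az": 0},
    {"dx": 0, "dy": 0, "dz": 0, "ax": 0, "ay": 0, "az": 0},
    {"dx": 0, "dy": 0, "dz": 0, "ax": 0, "ay": 0, "az": 0},
    {"dx": 0, "dy": 0, "dz": 0, "ax": 0, "ay": 0, "az": 0},
    {"dx": 0, "dy": 0, "dz": 0, "ax": 0, "ay": 0, "az": 0},
    {"dx": 0, "dy": 0, "dz": 0, "ax": 0, "ay": 0, "az": 0},
    {"dx": 0, "dy": 0, "dz": 0, "ax": 0, "ay": 0, "az": 0}
  ],
  "gripper": -1,
  "grip_force": 35
}}

```text
clock: 4.47
tool_pos: [0.6014, 0.2035, 0.2066]
eef_rot: [3.142, -0.0, 0.079]
wrist_force: [-0.6, -0.3, 0.8]
gripper_width: -0.0
grip_force: 0.0
```

```bash
python3 - <<'E'
from cell import get_obs, camera, manip
from h import *
import cv2,pickle
o=get_obs(); c=camera("wrist"); pickle.dump((o,c),open("w4.pkl","wb")); im=c["img"].copy()
S=camera("side"); s=S["img"][160:280,220:380]
W=wcam(c,o);p=[.61235,.05759,.0832]
cv2.imwrite("pics/s4.png",S["img"])
out=np.zeros((600,800,3),np.uint8); out[:300,:480]=cv2.resize(im,(480,300)); out[:,480:]=0
out[300:,400:]=cv2.resize(s,(400,300),interpolation=cv2.INTER_CUBIC)
s=camera("scene")["img"][160:310,300:500]
out[300:,:400]=cv2.resize(s,(400,300),interpolation=cv2.INTER_CUBIC)
cv2.imwrite("pics/w4.png",out); print(o['tool_pos'],o['eef_rot'],o['gripper_width'])
E
```

```text
[0.60143581 0.20348375 0.20662556] [ 3.14154439e+00 -9.78573989e-05  7.86698880e-02] -9.879817898482504e-06
```

View pics/w4.png

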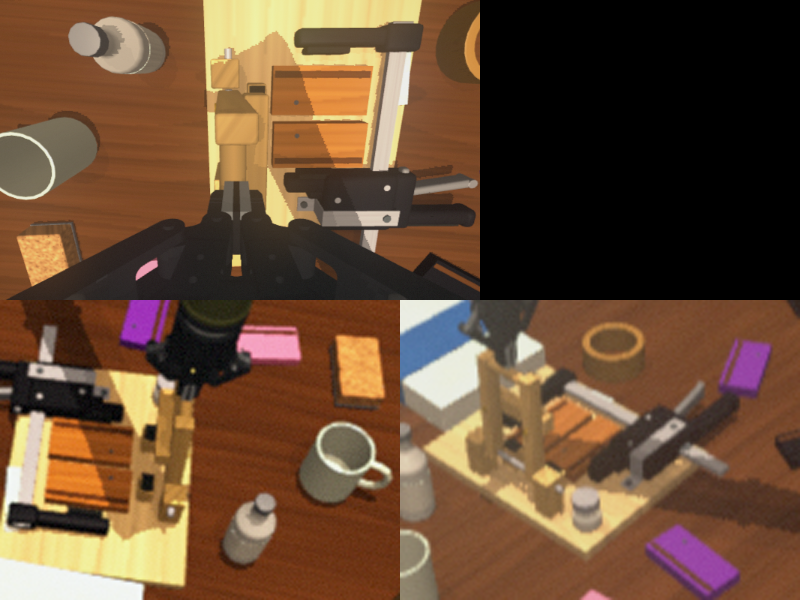

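```bash
python3 - <<'E'
from h import *
SD=dict(K=np.array([[474.00598807,0,321.49166053],[0,474.00598807,201.91996953],[0,0,1]]),r=np.array([0.97681549,-2.37601466,1.10851762]),t=np.array([0.37814793,0.29930909,1.4794902]))
p=[.61235,.05759,.0832]
f=lambda P:((pr(SD,P)-[220,160])*2.5+[400,300]).round().tolist()
print("tcp",f([.6014,.2035,.2066]),"pinch",f([.6014,.2035,.2256]))
for th in (1.515,1.6,1.4): print(th,f(jig(p,[dow(th,-49),dow(th,0),dow(th,49)])))
print(f(jig(p,[[0,155,68],[-49,155,68],[-160,185,18],[170,185,18]])))
E
```

```text
tcp [[508.0, 380.0]] pinch [[506.0, 369.0]]
1.515 [[533.0, 386.0], [506.0, 372.0], [481.0, 357.0]]
1.6 [[525.0, 391.0], [499.0, 377.0], [473.0, 362.0]]
1.4 [[542.0, 381.0], [516.0, 366.0], [490.0, 352.0]]
[[513.0, 461.0], [538.0, 477.0], [585.0, 552.0], [422.0, 448.0]]
```

```bash
python3 - <<'E'
import cv2,pickle,numpy as np
i=cv2.imread("pics/s4.png")[165:225,235:285]
o,c=pickle.load(open("w4.pkl","rb"))
a=cv2.resize(i,(400,480),interpolation=cv2.INTER_CUBIC); b=cv2.resize(c["img"][140:290,250:375],(400,480),interpolation=cv2.INTER_CUBIC)
cv2.imwrite("pics/z4.png",np.hstack([a,b]))
E
```

```text
(no output)
```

View pics/z4.png

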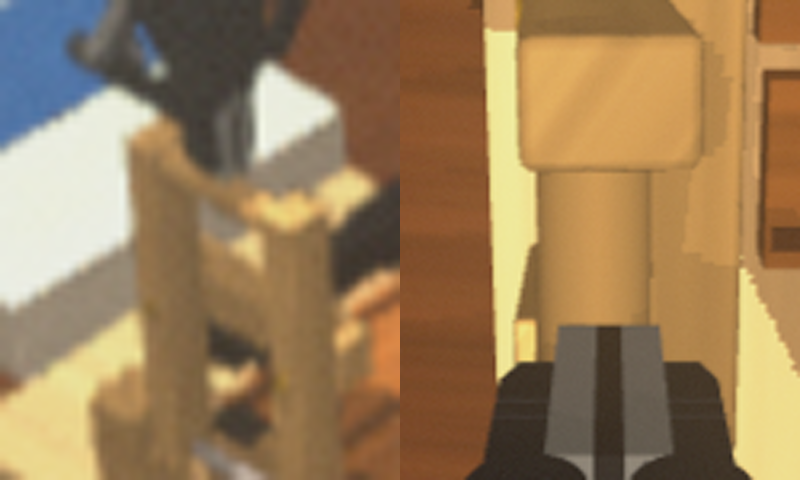

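Emit:
{"fn": "carry_out", "kwargs": {
  "steps": [
    {"dx": 0, "dy": 0, "dz": -0.1, "ax": 0, "ay": 0, "az": 0},
    {"dx": 0, "dy": -0.05, "dz": 0, "ax": 0, "ay": 0, "az": 0},
    {"dx": 0, "dy": 0, "dz": 0, "ax": 0, "ay": 0, "az": 0},
    {"dx": 0, "dy": 0, "dz": 0, "ax": 0, "ay": 0, "az": 0},
    {"dx": 0, "dy": 0, "dz": 0, "ax": 0, "ay": 0, "az": 0},
    {"dx": 0, "dy": 0, "dz": 0, "ax": 0, "ay": 0, "az": 0},
    {"dx": 0, "dy": 0, "dz": 0, "ax": 0, "ay": 0, "az": 0}
  ],
  "gripper": 0.5
}}

```text
clock: 5.2
tool_pos: [0.6012, 0.2053, 0.2104]
eef_rot: [3.141, 0.0, 0.078]
wrist_force: [0.4, -0.8, 0.2]
gripper_width: 0.0638
grip_force: 0.0
```

Emit:
{"fn": "carry_out", "kwargs": {
  "steps": [
    {"dx": 0, "dy": 0, "dz": 0.3, "ax": 0, "ay": 0, "az": 0},
    {"dx": 0, "dy": 0, "dz": 0.3, "ax": 0, "ay": 0, "az": 0},
    {"dx": 0, "dy": 0, "dz": 0.25, "ax": 0, "ay": 0, "az": 0},
    {"dx": 0, "dy": 0, "dz": 0, "ax": 0, "ay": 0, "az": 0}
  ]
}}

```text
clock: 5.53
tool_pos: [0.5994, 0.2043, 0.1727]
eef_rot: [3.14, 0.006, 0.079]
wrist_force: [-0.6, -0.4, 0.2]
gripper_width: 0.0642
grip_force: 0.0
```

Emit:
{"fn": "carry_out", "kwargs": {
  "steps": [
    {"dx": 0, "dy": 0, "dz": 0, "ax": 0, "ay": 0, "az": 0},
    {"dx": 0, "dy": 0, "dz": 0, "ax": 0, "ay": 0, "az": 0},
    {"dx": 0, "dy": 0, "dz": 0, "ax": 0, "ay": 0, "az": 0},
    {"dx": 0, "dy": 0, "dz": 0, "ax": 0, "ay": 0, "az": 0},
    {"dx": 0, "dy": 0, "dz": 0, "ax": 0, "ay": 0, "az": 0},
    {"dx": 0, "dy": 0, "dz": 0, "ax": 0, "ay": 0, "az": 0},
    {"dx": 0, "dy": 0, "dz": 0, "ax": 0, "ay": 0, "az": 0},
    {"dx": 0, "dy": 0, "dz": 0, "ax": 0, "ay": 0, "az": 0}
  ],
  "gripper": -1,
  "grip_force": 35
}}

```text
clock: 6.2
tool_pos: [0.6017, 0.2055, 0.1772]
eef_rot: [-3.141, -0.001, 0.079]
wrist_force: [-0.1, 0.3, 3.1]
gripper_width: 0.0146
grip_force: 34.2
```

Emit:
{"fn": "carry_out", "kwargs": {
  "steps": [
    {"dx": 0, "dy": 0, "dz": 0, "ax": 0, "ay": 0, "az": 0},
    {"dx": 0, "dy": 0, "dz": 0, "ax": 0, "ay": 0, "az": 0},
    {"dx": 0, "dy": 0, "dz": 0, "ax": 0, "ay": 0, "az": 0},
    {"dx": 0, "dy": 0, "dz": 0.15, "ax": 0, "ay": 0, "az": 0},
    {"dx": 0, "dy": 0, "dz": 0, "ax": 0, "ay": 0, "az": 0}
  ],
  "gripper": -0.2
}}

```text
clock: 6.62
tool_pos: [0.6006, 0.205, 0.169]
eef_rot: [3.141, 0.002, 0.078]
wrist_force: [-0.5, -0.4, -0.2]
gripper_width: 0.0342
grip_force: 0.0
```

Emit:
{"fn": "carry_out", "kwargs": {
  "steps": [
    {"dx": 0, "dy": 0, "dz": 0, "ax": 0, "ay": 0, "az": 0},
    {"dx": 0, "dy": 0, "dz": 0, "ax": 0, "ay": 0, "az": 0},
    {"dx": 0, "dy": 0, "dz": 0, "ax": 0, "ay": 0, "az": 0},
    {"dx": 0, "dy": 0, "dz": 0, "ax": 0, "ay": 0, "az": 0},
    {"dx": 0, "dy": 0, "dz": 0, "ax": 0, "ay": 0, "az": 0},
    {"dx": 0, "dy": 0, "dz": 0, "ax": 0, "ay": 0, "az": 0}
  ],
  "gripper": -1,
  "grip_force": 35
}}

```text
clock: 7.12
tool_pos: [0.601, 0.2052, 0.1701]
eef_rot: [3.141, 0.001, 0.079]
wrist_force: [-0.1, 1.1, -2.8]
gripper_width: 0.015
grip_force: 34.1
```

```bash
python3 - <<'E'
from h import *
th=np.linspace(1.513,0.0,46); d=np.array([dow(t) for t in th]); s=-np.diff(d,axis=0)/40
for k in range(0,45,5): print([(round(a,2),round(b,2)) for a,b in s[k:k+5,1:]])
print(d[::10])
E
```

```text
[(np.float64(0.13), np.float64(0.01)), (np.float64(0.13), np.float64(0.01)), (np.float64(0.13), np.float64(0.02)), (np.float64(0.13), np.float64(0.02)), (np.float64(0.13), np.float64(0.03))]
[(np.float64(0.13), np.float64(0.03)), (np.float64(0.13), np.float64(0.03)), (np.float64(0.12), np.float64(0.04)), (np.float64(0.12), np.float64(0.04)), (np.float64(0.12), np.float64(0.05))]
[(np.float64(0.12), np.float64(0.05)), (np.float64(0.12), np.float64(0.05)), (np.float64(0.12), np.float64(0.06)), (np.float64(0.11), np.float64(0.06)), (np.float64(0.11), np.float64(0.07))]
[(np.float64(0.11), np.float64(0.07)), (np.float64(0.11), np.float64(0.07)), (np.float64(0.11), np.float64(0.08)), (np.float64(0.1), np.float64(0.08)), (np.float64(0.1), np.float64(0.08))]
[(np.float64(0.1), np.float64(0.09)), (np.float64(0.09), np.float64(0.09)), (np.float64(0.09), np.float64(0.09)), (np.float64(0.09), np.float64(0.1)), (np.float64(0.08), np.float64(0.1))]
[(np.float64(0.08), np.float64(0.1)), (np.float64(0.08), np.float64(0.1)), (np.float64(0.07), np.float64(0.11)), (np.float64(0.07), np.float64(0.11)), (np.float64(0.07), np.float64(0.11))]
[(np.float64(0.06), np.float64(0.11)), (np.float64(0.06), np.float64(0.12)), (np.float64(0.05), np.float64(0.12)), (np.float64(0.05), np.float64(0.12)), (np.float64(0.05), np.float64(0.12))]
[(np.float64(0.04), np.float64(0.12)), (np.float64(0.04), np.float64(0.12)), (np.float64(0.03), np.float64(0.13)), (np.float64(0.03), np.float64(0.13)), (np.float64(0.03), np.float64(0.13))]
[(np.float64(0.02), np.float64(0.13)), (np.float64(0.02), np.float64(0.13)), (np.float64(0.01), np.float64(0.13)), (np.float64(0.01), np.float64(0.13)), (np.float64(0.0), np.float64(0.13))]
[[  0.         148.04321651 222.85671817]
 [  0.          97.34191778 211.89074173]
 [  0.          53.09742764 184.81123981]
 [  0.          20.26444094 144.65069553]
 [  0.           2.51974163  95.90646533]]
```

Emit:
{"fn": "carry_out", "kwargs": {
  "steps": [
    {"dx": 0, "dy": 0.13, "dz": 0.01, "ax": 0, "ay": 0, "az": 0},
    {"dx": 0, "dy": 0.13, "dz": 0.01, "ax": 0, "ay": 0, "az": 0},
    {"dx": 0, "dy": 0.13, "dz": 0.02, "ax": 0, "ay": 0, "az": 0},
    {"dx": 0, "dy": 0.13, "dz": 0.02, "ax": 0, "ay": 0, "az": 0},
    {"dx": 0, "dy": 0.13, "dz": 0.03, "ax": 0, "ay": 0, "az": 0},
    {"dx": 0, "dy": 0.13, "dz": 0.03, "ax": 0, "ay": 0, "az": 0},
    {"dx": 0, "dy": 0.13, "dz": 0.03, "ax": 0, "ay": 0, "az": 0},
    {"dx": 0, "dy": 0.12, "dz": 0.04, "ax": 0, "ay": 0, "az": 0},
    {"dx": 0, "dy": 0.12, "dz": 0.04, "ax": 0, "ay": 0, "az": 0},
    {"dx": 0, "dy": 0.12, "dz": 0.05, "ax": 0, "ay": 0, "az": 0}
  ]
}}

```text
clock: 7.95
tool_pos: [0.6055, 0.1539, 0.1595]
eef_rot: [3.141, -0.001, 0.078]
wrist_force: [-0.9, 0.5, 3.2]
gripper_width: 0.0152
grip_force: 35.7
```

Emit:
{"fn": "carry_out", "kwargs": {
  "steps": [
    {"dx": 0, "dy": 0.12, "dz": 0.05, "ax": 0, "ay": 0, "az": 0},
    {"dx": 0, "dy": 0.12, "dz": 0.05, "ax": 0, "ay": 0, "az": 0},
    {"dx": 0, "dy": 0.12, "dz": 0.06, "ax": 0, "ay": 0, "az": 0},
    {"dx": 0, "dy": 0.11, "dz": 0.06, "ax": 0, "ay": 0, "az": 0},
    {"dx": 0, "dy": 0.11, "dz": 0.07, "ax": 0, "ay": 0, "az": 0},
    {"dx": 0, "dy": 0.11, "dz": 0.07, "ax": 0, "ay": 0, "az": 0},
    {"dx": 0, "dy": 0.11, "dz": 0.07, "ax": 0, "ay": 0, "az": 0},
    {"dx": 0, "dy": 0.11, "dz": 0.08, "ax": 0, "ay": 0, "az": 0},
    {"dx": 0, "dy": 0.1, "dz": 0.08, "ax": 0, "ay": 0, "az": 0},
    {"dx": 0, "dy": 0.1, "dz": 0.08, "ax": 0, "ay": 0, "az": 0}
  ]
}}

```text
clock: 8.78
tool_pos: [0.6092, 0.11, 0.1323]
eef_rot: [3.142, -0.001, 0.078]
wrist_force: [1.8, 2.6, 1.9]
gripper_width: 0.0149
grip_force: 35.3
```

Emit:
{"fn": "carry_out", "kwargs": {
  "steps": [
    {"dx": 0, "dy": 0.1, "dz": 0.09, "ax": 0, "ay": 0, "az": 0},
    {"dx": 0, "dy": 0.09, "dz": 0.09, "ax": 0, "ay": 0, "az": 0},
    {"dx": 0, "dy": 0.09, "dz": 0.09, "ax": 0, "ay": 0, "az": 0},
    {"dx": 0, "dy": 0.09, "dz": 0.1, "ax": 0, "ay": 0, "az": 0},
    {"dx": 0, "dy": 0.08, "dz": 0.1, "ax": 0, "ay": 0, "az": 0},
    {"dx": 0, "dy": 0.08, "dz": 0.1, "ax": 0, "ay": 0, "az": 0},
    {"dx": 0, "dy": 0.08, "dz": 0.1, "ax": 0, "ay": 0, "az": 0},
    {"dx": 0, "dy": 0.07, "dz": 0.11, "ax": 0, "ay": 0, "az": 0},
    {"dx": 0, "dy": 0.07, "dz": 0.11, "ax": 0, "ay": 0, "az": 0},
    {"dx": 0, "dy": 0.07, "dz": 0.11, "ax": 0, "ay": 0, "az": 0}
  ]
}}

```text
clock: 9.62
tool_pos: [0.6117, 0.0776, 0.0923]
eef_rot: [-3.142, -0.001, 0.079]
wrist_force: [4.6, 3.2, -0.6]
gripper_width: 0.0146
grip_force: 35.3
```

Emit:
{"fn": "carry_out", "kwargs": {
  "steps": [
    {"dx": 0, "dy": 0.06, "dz": 0.11, "ax": 0, "ay": 0, "az": 0},
    {"dx": 0, "dy": 0.06, "dz": 0.12, "ax": 0, "ay": 0, "az": 0},
    {"dx": 0, "dy": 0.05, "dz": 0.12, "ax": 0, "ay": 0, "az": 0},
    {"dx": 0, "dy": 0.05, "dz": 0.12, "ax": 0, "ay": 0, "az": 0},
    {"dx": 0, "dy": 0.05, "dz": 0.12, "ax": 0, "ay": 0, "az": 0},
    {"dx": 0, "dy": 0.04, "dz": 0.12, "ax": 0, "ay": 0, "az": 0},
    {"dx": 0, "dy": 0.04, "dz": 0.12, "ax": 0, "ay": 0, "az": 0},
    {"dx": 0, "dy": 0.03, "dz": 0.13, "ax": 0, "ay": 0, "az": 0},
    {"dx": 0, "dy": 0.03, "dz": 0.13, "ax": 0, "ay": 0, "az": 0},
    {"dx": 0, "dy": 0.03, "dz": 0.13, "ax": 0, "ay": 0, "az": 0}
  ]
}}

```text
clock: 10.45
tool_pos: [0.6129, 0.0602, 0.0434]
eef_rot: [-3.141, -0.0, 0.079]
wrist_force: [4.2, 1.3, 3.2]
gripper_width: 0.0148
grip_force: 36.5
```

Emit:
{"fn": "carry_out", "kwargs": {
  "steps": [
    {"dx": 0, "dy": 0.02, "dz": 0.1, "ax": 0, "ay": 0, "az": 0},
    {"dx": 0, "dy": 0.01, "dz": 0.08, "ax": 0, "ay": 0, "az": 0},
    {"dx": 0, "dy": 0.01, "dz": 0.08, "ax": 0, "ay": 0, "az": 0},
    {"dx": 0, "dy": 0.01, "dz": 0.06, "ax": 0, "ay": 0, "az": 0},
    {"dx": 0, "dy": 0, "dz": 0.06, "ax": 0, "ay": 0, "az": 0},
    {"dx": 0, "dy": 0, "dz": 0.06, "ax": 0, "ay": 0, "az": 0},
    {"dx": 0, "dy": 0, "dz": 0.05, "ax": 0, "ay": 0, "az": 0},
    {"dx": 0, "dy": 0, "dz": 0.05, "ax": 0, "ay": 0, "az": 0},
    {"dx": 0, "dy": 0, "dz": 0.05, "ax": 0, "ay": 0, "az": 0},
    {"dx": 0, "dy": 0, "dz": 0, "ax": 0, "ay": 0, "az": 0}
  ]
}}

```text
clock: 11.28
tool_pos: [0.6131, 0.0576, 0.0196]
eef_rot: [3.141, -0.0, 0.078]
wrist_force: [6.9, 1.6, -0.7]
gripper_width: 0.0151
grip_force: 37.2
```

Emit:
{"fn": "carry_out", "kwargs": {
  "steps": [
    {"dx": 0, "dy": 0, "dz": 0.03, "ax": 0, "ay": 0, "az": 0},
    {"dx": 0, "dy": 0, "dz": 0.03, "ax": 0, "ay": 0, "az": 0},
    {"dx": 0, "dy": 0, "dz": 0.03, "ax": 0, "ay": 0, "az": 0},
    {"dx": 0, "dy": 0, "dz": 0, "ax": 0, "ay": 0, "az": 0},
    {"dx": 0, "dy": 0, "dz": 0, "ax": 0, "ay": 0, "az": 0}
  ]
}}

```text
clock: 11.7
tool_pos: [0.6131, 0.0575, 0.0164]
eef_rot: [3.141, -0.0, 0.078]
wrist_force: [5.7, 0.0, 2.3]
gripper_width: 0.015
grip_force: 37.3
```

Emit:
{"fn": "carry_out", "kwargs": {
  "steps": [
    {"dx": 0, "dy": 0, "dz": 0.03, "ax": 0, "ay": 0, "az": 0},
    {"dx": 0, "dy": 0, "dz": 0.03, "ax": 0, "ay": 0, "az": 0},
    {"dx": 0, "dy": 0, "dz": 0, "ax": 0, "ay": 0, "az": 0},
    {"dx": 0, "dy": 0, "dz": 0, "ax": 0, "ay": 0, "az": 0}
  ]
}}

```text
clock: 12.03
tool_pos: [0.6131, 0.0574, 0.0147]
eef_rot: [3.14, -0.0, 0.078]
wrist_force: [4.0, -1.4, 5.0]
gripper_width: 0.0147
grip_force: 37.9
```

Emit:
{"fn": "carry_out", "kwargs": {
  "steps": [
    {"dx": 0, "dy": 0, "dz": 0.03, "ax": 0, "ay": 0, "az": 0},
    {"dx": 0, "dy": 0, "dz": 0.03, "ax": 0, "ay": 0, "az": 0},
    {"dx": 0, "dy": 0, "dz": 0, "ax": 0, "ay": 0, "az": 0},
    {"dx": 0, "dy": 0, "dz": 0, "ax": 0, "ay": 0, "az": 0}
  ]
}}

```text
clock: 12.37
tool_pos: [0.6132, 0.0573, 0.0144]
eef_rot: [3.139, -0.0, 0.078]
wrist_force: [-3.4, -1.2, 18.2]
gripper_width: 0.0149
grip_force: 38.9
```

```bash
python3 - <<'E'
from cell import camera,get_obs
from h import *
import pickle
S=camera("side")["img"];cv2.imwrite("pics/s5.png",S); s=camera("scene")["img"]; o=get_obs(); c=camera("wrist"); pickle.dump((o,c),open("w5.pkl","wb"))
out=np.zeros((600,800,3),np.uint8)
out[:240,:320]=cv2.resize(S[165:255,225:345],(320,240),interpolation=cv2.INTER_CUBIC)
out[:,320:]=cv2.resize(c["img"][40:400,176:464],(480,600),interpolation=cv2.INTER_CUBIC)
out[240:480,:320]=cv2.resize(s[180:300,280:440],(320,240),interpolation=cv2.INTER_CUBIC)
cv2.imwrite("pics/z5.png",out)
SD=dict(K=np.array([[474.00598807,0,321.49166053],[0,474.00598807,201.91996953],[0,0,1]]),r=np.array([0.97681549,-2.37601466,1.10851762]),t=np.array([0.37814793,0.29930909,1.4794902]))
p=[.61235,.05759,.0832]
for th in (0,.05): print(((pr(SD,jig(p,[dow(th,-49),dow(th,49)]))-[225,165])*320/120).round().tolist(),pr(wcam(c,o),jig(p,[dow(th,-49),dow(th,49)])).round(1).tolist())
E
```

```text
[[214.0, 114.0], [162.0, 85.0]] [[316.3, 408.4], [315.4, 165.7]]
[[214.0, 109.0], [162.0, 81.0]] [[315.7, 425.7], [314.5, 170.7]]
```

View pics/z5.png

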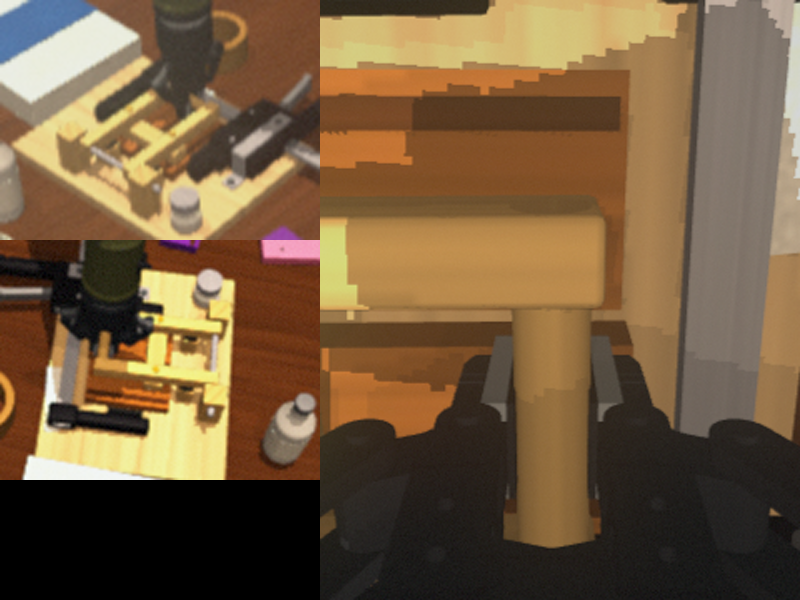

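Emit:
{"fn": "carry_out", "kwargs": {
  "steps": [
    {"dx": 0, "dy": 0, "dz": -0.04, "ax": 0, "ay": 0, "az": 0},
    {"dx": 0, "dy": 0, "dz": 0, "ax": 0, "ay": 0, "az": 0},
    {"dx": 0, "dy": 0, "dz": 0, "ax": 0, "ay": 0, "az": 0},
    {"dx": 0, "dy": 0, "dz": 0, "ax": 0, "ay": 0, "az": 0},
    {"dx": 0, "dy": 0, "dz": 0, "ax": 0, "ay": 0, "az": 0}
  ],
  "gripper": 0
}}

```text
clock: 12.93
tool_pos: [0.6116, 0.058, 0.0123]
eef_rot: [3.141, 0.003, 0.079]
wrist_force: [-0.3, -0.1, 0.2]
gripper_width: 0.0422
grip_force: 0.0
```

Emit:
{"fn": "carry_out", "kwargs": {
  "steps": [
    {"dx": 0, "dy": 0, "dz": -0.2, "ax": 0, "ay": 0, "az": 0},
    {"dx": 0, "dy": 0, "dz": -0.4, "ax": 0, "ay": 0, "az": 0},
    {"dx": 0, "dy": 0, "dz": -0.7, "ax": 0, "ay": 0, "az": 0},
    {"dx": 0, "dy": 0, "dz": -0.7, "ax": 0, "ay": 0, "az": 0},
    {"dx": 0, "dy": 0, "dz": -0.7, "ax": 0, "ay": 0, "az": 0},
    {"dx": 0, "dy": 0, "dz": -0.7, "ax": 0, "ay": 0, "az": 0},
    {"dx": 0, "dy": 0, "dz": 0, "ax": 0, "ay": 0, "az": 0}
  ]
}}

```text
clock: 13.52
tool_pos: [0.6164, 0.0592, 0.1563]
eef_rot: [3.141, -0.01, 0.079]
wrist_force: [0.7, 0.3, 0.7]
gripper_width: 0.0423
grip_force: 0.0
```

Emit:
{"fn": "carry_out", "kwargs": {
  "steps": [
    {"dx": -0.446, "dy": 0.535, "dz": 0, "ax": 0, "ay": 0, "az": 0},
    {"dx": -0.446, "dy": 0.535, "dz": 0, "ax": 0, "ay": 0, "az": 0},
    {"dx": -0.446, "dy": 0.535, "dz": 0, "ax": 0, "ay": 0, "az": 0},
    {"dx": -0.446, "dy": 0.535, "dz": 0, "ax": 0, "ay": 0, "az": 0},
    {"dx": -0.446, "dy": 0.535, "dz": 0, "ax": 0, "ay": 0, "az": 0},
    {"dx": -0.446, "dy": 0.535, "dz": 0, "ax": 0, "ay": 0, "az": 0},
    {"dx": 0, "dy": 0, "dz": 0, "ax": 0, "ay": 0, "az": -1},
    {"dx": 0, "dy": 0, "dz": 0, "ax": 0, "ay": 0, "az": -1},
    {"dx": 0, "dy": 0, "dz": 0, "ax": 0, "ay": 0, "az": -1},
    {"dx": 0, "dy": 0, "dz": 0, "ax": 0, "ay": 0, "az": -1}
  ],
  "gripper": 1
}}

```text
clock: 14.35
tool_pos: [0.5158, -0.0783, 0.1494]
eef_rot: [3.142, 0.0, 0.432]
wrist_force: [0.6, 0.9, 0.0]
gripper_width: 0.0854
grip_force: 0.0
```

Emit:
{"fn": "carry_out", "kwargs": {
  "steps": [
    {"dx": 0, "dy": 0, "dz": 0, "ax": 0, "ay": 0, "az": -1},
    {"dx": 0, "dy": 0, "dz": 0, "ax": 0, "ay": 0, "az": -1},
    {"dx": 0, "dy": 0, "dz": 0, "ax": 0, "ay": 0, "az": -1},
    {"dx": 0, "dy": 0, "dz": 0, "ax": 0, "ay": 0, "az": -1},
    {"dx": 0, "dy": 0, "dz": 0, "ax": 0, "ay": 0, "az": -1},
    {"dx": 0, "dy": 0, "dz": 0, "ax": 0, "ay": 0, "az": -1},
    {"dx": 0, "dy": 0, "dz": 0, "ax": 0, "ay": 0, "az": -1},
    {"dx": 0, "dy": 0, "dz": 0, "ax": 0, "ay": 0, "az": -1},
    {"dx": 0, "dy": 0, "dz": 0, "ax": 0, "ay": 0, "az": -1},
    {"dx": 0, "dy": 0, "dz": 0, "ax": 0, "ay": 0, "az": -1}
  ]
}}

```text
clock: 15.18
tool_pos: [0.5159, -0.078, 0.1493]
eef_rot: [-3.141, 0.0, 1.305]
wrist_force: [-0.4, -0.2, 0.2]
gripper_width: 0.0854
grip_force: 0.0
```

Emit:
{"fn": "carry_out", "kwargs": {
  "steps": [
    {"dx": 0, "dy": 0, "dz": 0, "ax": 0, "ay": 0, "az": -1},
    {"dx": 0, "dy": 0, "dz": 0, "ax": 0, "ay": 0, "az": -1},
    {"dx": 0, "dy": 0, "dz": 0, "ax": 0, "ay": 0, "az": -1},
    {"dx": 0, "dy": 0, "dz": 0, "ax": 0, "ay": 0, "az": -1},
    {"dx": 0, "dy": 0, "dz": 0, "ax": 0, "ay": 0, "az": 0},
    {"dx": 0, "dy": 0, "dz": 0, "ax": 0, "ay": 0, "az": 0}
  ]
}}

```text
clock: 15.68
tool_pos: [0.516, -0.0781, 0.1493]
eef_rot: [-3.141, 0.0, 1.647]
wrist_force: [-0.1, -0.3, 0.4]
gripper_width: 0.0851
grip_force: 0.0
```

Emit:
{"fn": "carry_out", "kwargs": {
  "steps": [
    {"dx": 0, "dy": 0, "dz": 0.7, "ax": 0, "ay": 0, "az": -0.06},
    {"dx": 0, "dy": 0, "dz": 0.7, "ax": 0, "ay": 0, "az": 0},
    {"dx": 0, "dy": 0, "dz": 0.7, "ax": 0, "ay": 0, "az": 0},
    {"dx": 0, "dy": 0, "dz": 0.5, "ax": 0, "ay": 0, "az": 0},
    {"dx": 0, "dy": 0, "dz": 0.4, "ax": 0, "ay": 0, "az": 0},
    {"dx": 0, "dy": 0, "dz": 0, "ax": 0, "ay": 0, "az": 0},
    {"dx": 0, "dy": 0, "dz": 0, "ax": 0, "ay": 0, "az": 0}
  ]
}}

```text
clock: 16.27
tool_pos: [0.5156, -0.0779, 0.0289]
eef_rot: [-3.14, -0.001, 1.653]
wrist_force: [-0.2, 0.6, -0.2]
gripper_width: 0.0851
grip_force: 0.0
```

Emit:
{"fn": "carry_out", "kwargs": {
  "steps": [
    {"dx": 0, "dy": 0, "dz": 0.25, "ax": 0, "ay": 0, "az": 0},
    {"dx": 0, "dy": 0, "dz": 0.25, "ax": 0, "ay": 0, "az": 0},
    {"dx": 0, "dy": 0, "dz": 0.25, "ax": 0, "ay": 0, "az": 0},
    {"dx": 0, "dy": 0, "dz": 0.15, "ax": 0, "ay": 0, "az": 0},
    {"dx": 0, "dy": 0, "dz": 0, "ax": 0, "ay": 0, "az": 0},
    {"dx": 0, "dy": 0, "dz": 0, "ax": 0, "ay": 0, "az": 0}
  ]
}}

```text
clock: 16.77
tool_pos: [0.5159, -0.078, -0.0071]
eef_rot: [-3.141, -0.0, 1.655]
wrist_force: [0.8, 0.3, 0.9]
gripper_width: 0.0849
grip_force: 0.0
```

Emit:
{"fn": "carry_out", "kwargs": {
  "steps": [
    {"dx": 0, "dy": -0.09, "dz": 0.1, "ax": 0, "ay": 0, "az": 0},
    {"dx": 0, "dy": -0.09, "dz": 0, "ax": 0, "ay": 0, "az": 0},
    {"dx": 0, "dy": -0.09, "dz": 0, "ax": 0, "ay": 0, "az": 0},
    {"dx": 0, "dy": 0, "dz": 0, "ax": 0, "ay": 0, "az": 0}
  ]
}}

```text
clock: 17.1
tool_pos: [0.5054, -0.0793, -0.0105]
eef_rot: [3.141, 0.0, 1.654]
wrist_force: [1.6, 0.0, -2.1]
gripper_width: 0.0855
grip_force: 1.3
```

Emit:
{"fn": "carry_out", "kwargs": {
  "steps": [
    {"dx": 0, "dy": 0, "dz": 0, "ax": 0, "ay": 0, "az": 0},
    {"dx": 0, "dy": 0, "dz": 0, "ax": 0, "ay": 0, "az": 0},
    {"dx": 0, "dy": 0, "dz": 0, "ax": 0, "ay": 0, "az": 0},
    {"dx": 0, "dy": 0, "dz": 0, "ax": 0, "ay": 0, "az": 0},
    {"dx": 0, "dy": 0, "dz": 0, "ax": 0, "ay": 0, "az": 0},
    {"dx": 0, "dy": 0, "dz": 0, "ax": 0, "ay": 0, "az": 0},
    {"dx": 0, "dy": 0, "dz": 0, "ax": 0, "ay": 0, "az": 0},
    {"dx": 0, "dy": 0, "dz": 0, "ax": 0, "ay": 0, "az": 0}
  ],
  "gripper": -1,
  "grip_force": 25
}}

```text
clock: 17.77
tool_pos: [0.5056, -0.0796, -0.0086]
eef_rot: [-3.141, 0.002, 1.654]
wrist_force: [-4.4, -0.6, 15.7]
gripper_width: 0.0386
grip_force: 25.6
```

Emit:
{"fn": "carry_out", "kwargs": {
  "steps": [
    {"dx": 0, "dy": 0, "dz": -0.05, "ax": 0, "ay": 0, "az": 0},
    {"dx": 0, "dy": 0, "dz": 0, "ax": 0, "ay": 0, "az": 0},
    {"dx": 0, "dy": 0, "dz": 0, "ax": 0, "ay": 0, "az": 0},
    {"dx": 0, "dy": 0, "dz": 0, "ax": 0, "ay": 0, "az": 0},
    {"dx": 0, "dy": 0, "dz": 0, "ax": 0, "ay": 0, "az": 0},
    {"dx": 0, "dy": 0, "dz": 0, "ax": 0, "ay": 0, "az": 0},
    {"dx": 0, "dy": 0, "dz": 0, "ax": 0, "ay": 0, "az": 0}
  ],
  "gripper": 1
}}

```text
clock: 18.35
tool_pos: [0.5052, -0.0789, -0.0089]
eef_rot: [-3.141, -0.0, 1.655]
wrist_force: [2.6, 1.5, -2.4]
gripper_width: 0.0856
grip_force: 1.3
```

Emit:
{"fn": "carry_out", "kwargs": {
  "steps": [
    {"dx": 0, "dy": 0, "dz": 0, "ax": 0, "ay": 0, "az": 0},
    {"dx": 0, "dy": 0, "dz": 0, "ax": 0, "ay": 0, "az": 0},
    {"dx": 0, "dy": 0, "dz": 0, "ax": 0, "ay": 0, "az": 0},
    {"dx": 0, "dy": 0, "dz": 0, "ax": 0, "ay": 0, "az": 0},
    {"dx": 0, "dy": 0, "dz": 0, "ax": 0, "ay": 0, "az": 0},
    {"dx": 0, "dy": 0, "dz": 0, "ax": 0, "ay": 0, "az": 0},
    {"dx": 0, "dy": 0, "dz": 0, "ax": 0, "ay": 0, "az": 0},
    {"dx": 0, "dy": 0, "dz": 0, "ax": 0, "ay": 0, "az": 0}
  ],
  "gripper": -1,
  "grip_force": 25
}}

```text
clock: 19.02
tool_pos: [0.5056, -0.0798, -0.0068]
eef_rot: [-3.141, 0.002, 1.654]
wrist_force: [-3.7, -0.3, 14.4]
gripper_width: 0.0383
grip_force: 25.7
```

```bash
python3 - <<'E'
from cell import camera
import cv2
from h import *
p=[.61235,.05759,.0832]
S=camera("scene")["img"];cv2.imwrite("pics/sc6.png",S)
a=cv2.imread("pics/scene0.png")
# intensity along jig x on top of moving jaw (y=-20..40,z~48) & bar tail
for nm,im in(("start",a),("now",S)):
  for y,z in((-15,44),):
    xs=np.arange(60,150,3); uv=pr(SC,jig(p,[[x,y,z] for x in xs])).astype(np.float32)
    g=cv2.cvtColor(im,cv2.COLOR_BGR2GRAY).astype(np.float32)
    print(nm,y,cv2.remap(g,uv[:,0].reshape(-1,1),uv[:,1].reshape(-1,1),cv2.INTER_LINEAR).ravel().round().astype(int).tolist())
E
```

```text
start -15 [164, 162, 138, 114, 117, 140, 148, 125, 105, 126, 172, 207, 206, 156, 71, 31, 37, 44, 35, 18, 9, 23, 80, 156, 205, 219, 219, 218, 219, 218]
now -15 [155, 133, 106, 104, 129, 141, 117, 76, 42, 30, 33, 40, 38, 25, 14, 15, 45, 108, 173, 212, 219, 220, 220, 220, 218, 217, 216, 219, 219, 219]
```

Emit:
{"fn": "carry_out", "kwargs": {
  "steps": [
    {"dx": 0, "dy": 0, "dz": 0, "ax": 0, "ay": 0, "az": 0},
    {"dx": 0, "dy": 0, "dz": 0, "ax": 0, "ay": 0, "az": 0},
    {"dx": 0, "dy": 0, "dz": 0, "ax": 0, "ay": 0, "az": 0},
    {"dx": 0, "dy": 0, "dz": 0, "ax": 0, "ay": 0, "az": 0},
    {"dx": 0, "dy": 0, "dz": 0, "ax": 0, "ay": 0, "az": 0},
    {"dx": 0, "dy": 0, "dz": 0, "ax": 0, "ay": 0, "az": 0},
    {"dx": 0, "dy": 0, "dz": 0, "ax": 0, "ay": 0, "az": 0}
  ],
  "gripper": 1
}}

```text
clock: 19.65
tool_pos: [0.5052, -0.079, -0.0089]
eef_rot: [-3.141, -0.0, 1.655]
wrist_force: [2.1, 1.1, -2.8]
gripper_width: 0.0854
grip_force: 1.3
```

Emit:
{"fn": "carry_out", "kwargs": {
  "steps": [
    {"dx": 0, "dy": 0, "dz": 0, "ax": 0, "ay": 0, "az": 0},
    {"dx": 0, "dy": 0, "dz": 0, "ax": 0, "ay": 0, "az": 0},
    {"dx": 0, "dy": 0, "dz": 0, "ax": 0, "ay": 0, "az": 0},
    {"dx": 0, "dy": 0, "dz": 0, "ax": 0, "ay": 0, "az": 0},
    {"dx": 0, "dy": 0, "dz": 0, "ax": 0, "ay": 0, "az": 0},
    {"dx": 0, "dy": 0, "dz": 0, "ax": 0, "ay": 0, "az": 0},
    {"dx": 0, "dy": 0, "dz": 0, "ax": 0, "ay": 0, "az": 0},
    {"dx": 0, "dy": 0, "dz": 0, "ax": 0, "ay": 0, "az": 0}
  ],
  "gripper": -1,
  "grip_force": 25
}}

```text
clock: 20.32
tool_pos: [0.5056, -0.0798, -0.0067]
eef_rot: [-3.141, 0.002, 1.654]
wrist_force: [-3.7, 0.0, 16.7]
gripper_width: 0.0383
grip_force: 25.6
```

Emit:
{"fn": "carry_out", "kwargs": {
  "steps": [
    {"dx": 0, "dy": 0, "dz": 0, "ax": 0, "ay": 0, "az": 0},
    {"dx": 0, "dy": 0, "dz": 0, "ax": 0, "ay": 0, "az": 0},
    {"dx": 0, "dy": 0, "dz": 0, "ax": 0, "ay": 0, "az": 0},
    {"dx": 0, "dy": 0, "dz": 0, "ax": 0, "ay": 0, "az": 0},
    {"dx": 0, "dy": 0, "dz": 0, "ax": 0, "ay": 0, "az": 0},
    {"dx": 0, "dy": 0, "dz": 0, "ax": 0, "ay": 0, "az": 0},
    {"dx": 0, "dy": 0, "dz": 0, "ax": 0, "ay": 0, "az": 0}
  ],
  "gripper": 1
}}

```text
clock: 20.9
tool_pos: [0.5052, -0.0789, -0.0089]
eef_rot: [-3.141, -0.0, 1.655]
wrist_force: [3.4, 0.5, -2.8]
gripper_width: 0.0855
grip_force: 1.3
```

Emit:
{"fn": "carry_out", "kwargs": {
  "steps": [
    {"dx": 0, "dy": 0, "dz": 0, "ax": 0, "ay": 0, "az": 0},
    {"dx": 0, "dy": 0, "dz": 0, "ax": 0, "ay": 0, "az": 0},
    {"dx": 0, "dy": 0, "dz": 0, "ax": 0, "ay": 0, "az": 0},
    {"dx": 0, "dy": 0, "dz": 0, "ax": 0, "ay": 0, "az": 0},
    {"dx": 0, "dy": 0, "dz": 0, "ax": 0, "ay": 0, "az": 0},
    {"dx": 0, "dy": 0, "dz": 0, "ax": 0, "ay": 0, "az": 0},
    {"dx": 0, "dy": 0, "dz": 0, "ax": 0, "ay": 0, "az": 0},
    {"dx": 0, "dy": 0, "dz": 0, "ax": 0, "ay": 0, "az": 0}
  ],
  "gripper": -1,
  "grip_force": 25
}}

```text
clock: 21.57
tool_pos: [0.5094, -0.0794, -0.0059]
eef_rot: [3.134, 0.002, 1.654]
wrist_force: [3.4, 1.5, 9.3]
gripper_width: 0.045
grip_force: 23.8
```

```bash
cat >jaw.py <<'E'
from cell import camera
import cv2,sys
from h import *
p=[.61235,.05759,.0832]
S=camera("scene")["img"];cv2.imwrite("pics/sc%s.png"%sys.argv[1],S)
g=cv2.cvtColor(S,cv2.COLOR_BGR2GRAY).astype(np.float32)
xs=np.arange(40,150,3); uv=pr(SC,jig(p,[[x,-15,44] for x in xs])).astype(np.float32)
v=cv2.remap(g,uv[:,0].reshape(-1,1),uv[:,1].reshape(-1,1),cv2.INTER_LINEAR).ravel()
d=np.where(v<60)[0]; print("dark x",xs[d[0]],xs[d[-1]],v.round().astype(int).tolist())
E
python3 jaw.py 7
```

```text
dark x 73 97 [151, 149, 149, 144, 134, 122, 130, 152, 149, 100, 62, 36, 31, 36, 41, 34, 21, 10, 13, 52, 121, 180, 211, 219, 221, 219, 219, 218, 217, 218, 218, 219, 220, 219, 219, 219, 217]
```

Emit:
{"fn": "carry_out", "kwargs": {
  "steps": [
    {"dx": 0, "dy": 0, "dz": 0, "ax": 0, "ay": 0, "az": 0},
    {"dx": 0, "dy": 0, "dz": 0, "ax": 0, "ay": 0, "az": 0},
    {"dx": 0, "dy": 0, "dz": 0, "ax": 0, "ay": 0, "az": 0},
    {"dx": 0, "dy": 0, "dz": 0, "ax": 0, "ay": 0, "az": 0},
    {"dx": 0, "dy": 0, "dz": 0, "ax": 0, "ay": 0, "az": 0},
    {"dx": 0, "dy": 0, "dz": 0, "ax": 0, "ay": 0, "az": 0}
  ]
}}

```text
clock: 22.12
tool_pos: [0.5094, -0.0794, -0.0059]
eef_rot: [3.134, 0.002, 1.654]
wrist_force: [2.6, 1.8, 9.9]
gripper_width: 0.0454
grip_force: 23.8
```

```bash
python3 jaw.py 8 && python3 - <<'E'
from cell import get_obs, camera
from h import *
import pickle
o=get_obs();c=camera("wrist");pickle.dump((o,c),open("w8.pkl","wb"))
a=cv2.resize(c["img"],(800,500),interpolation=cv2.INTER_CUBIC)
cv2.imwrite("pics/w8.png",a)
p=[.61235,.05759,.0832];W=wcam(c,o)
P=[[60,0,36],[60,60,36],[0,40,36],[-60,20,36],[75,0,36],[60,-45,38]]
print((pr(W,jig(p,P))*1.25).round().tolist())
E
```

```text
dark x 70 97 [150, 149, 147, 146, 136, 122, 132, 154, 153, 98, 55, 35, 35, 40, 41, 34, 18, 12, 15, 54, 123, 181, 212, 219, 218, 219, 219, 219, 218, 219, 219, 220, 219, 216, 218, 218, 219]
[[1118.0, -130.0], [1252.0, -483.0], [926.0, -355.0], [633.0, -239.0], [1180.0, -130.0], [1053.0, 69.0]]
```

View pics/w8.png

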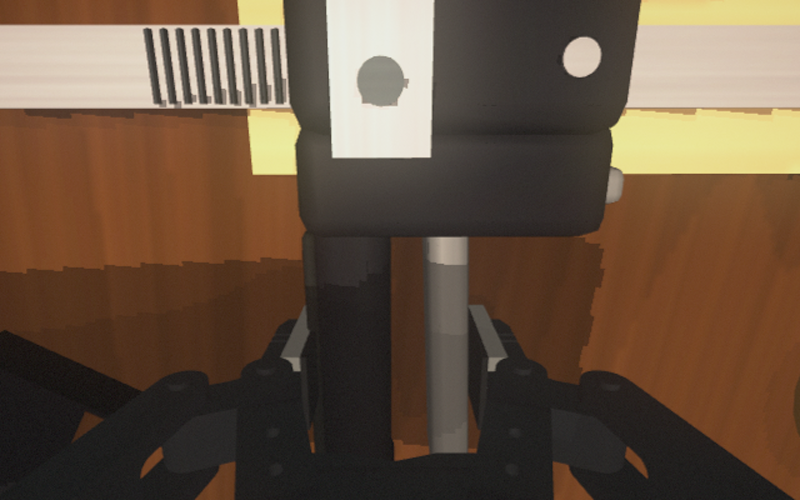

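```bash
python3 - <<'E'
from h import *
p=[.61235,.05759,.0832]
for n in("scene0","sc8"):
    im=cv2.imread(f"pics/{n}.png").astype(np.float32)
    for y in(30,42,50):
        xs=np.arange(-30,100,2.5); uv=pr(SC,jig(p,[[x,y,36] for x in xs])).astype(np.float32)
        v=cv2.remap(im[:,:,2],uv[:,0].reshape(-1,1),uv[:,1].reshape(-1,1),cv2.INTER_LINEAR).ravel()
        print(n,y,v.round().astype(int).tolist())
E
```

```text
scene0 30 [233, 237, 234, 229, 226, 226, 227, 227, 226, 221, 219, 223, 227, 223, 204, 155, 108, 92, 138, 191, 222, 231, 231, 230, 228, 224, 221, 228, 232, 235, 235, 231, 226, 227, 229, 228, 222, 181, 143, 131, 153, 204, 206, 157, 105, 76, 75, 50, 39, 27, 20, 25]
scene0 42 [235, 236, 233, 227, 222, 223, 226, 228, 226, 221, 219, 224, 229, 228, 206, 158, 107, 107, 144, 199, 226, 230, 230, 228, 226, 221, 224, 229, 234, 234, 234, 231, 228, 226, 228, 229, 220, 188, 139, 118, 145, 188, 206, 180, 116, 90, 74, 56, 38, 26, 22, 22]
scene0 50 [235, 237, 234, 229, 225, 225, 226, 226, 224, 218, 219, 223, 229, 232, 210, 165, 113, 95, 137, 187, 223, 230, 230, 229, 226, 224, 226, 230, 234, 235, 234, 230, 226, 226, 227, 227, 218, 173, 134, 128, 159, 218, 227, 183, 124, 85, 70, 49, 33, 23, 19, 23]
sc8 30 [148, 155, 189, 214, 226, 228, 226, 222, 219, 221, 224, 226, 227, 227, 227, 230, 235, 239, 242, 243, 243, 244, 243, 240, 204, 159, 128, 122, 119, 120, 118, 106, 83, 77, 81, 82, 55, 38, 27, 23, 27, 33, 42, 47, 43, 33, 22, 16, 16, 54, 120, 190]
sc8 42 [147, 156, 178, 216, 225, 225, 222, 219, 219, 222, 227, 230, 233, 230, 227, 226, 229, 236, 242, 243, 242, 243, 241, 227, 189, 148, 129, 123, 122, 121, 116, 96, 79, 76, 89, 74, 50, 32, 24, 15, 27, 36, 41, 44, 37, 29, 17, 12, 22, 57, 122, 186]
sc8 50 [148, 159, 187, 215, 228, 225, 222, 219, 217, 223, 228, 232, 232, 229, 228, 230, 233, 238, 242, 243, 242, 243, 244, 241, 212, 163, 124, 122, 120, 118, 114, 102, 85, 86, 95, 94, 60, 36, 23, 21, 24, 33, 41, 44, 42, 34, 17, 5, 13, 56, 127, 206]
```

Emit:
{"fn": "carry_out", "kwargs": {
  "steps": [
    {"dx": 0, "dy": 0.03, "dz": 0, "ax": 0, "ay": 0, "az": 0},
    {"dx": 0, "dy": 0.03, "dz": 0, "ax": 0, "ay": 0, "az": 0},
    {"dx": 0, "dy": 0, "dz": 0, "ax": 0, "ay": 0, "az": 0},
    {"dx": 0, "dy": 0, "dz": 0, "ax": 0, "ay": 0, "az": 0},
    {"dx": 0, "dy": 0, "dz": 0, "ax": 0, "ay": 0, "az": 0},
    {"dx": 0, "dy": 0, "dz": 0, "ax": 0, "ay": 0, "az": 0}
  ],
  "gripper": -1,
  "grip_force": 28
}}

```text
clock: 22.72
tool_pos: [0.5091, -0.0794, -0.006]
eef_rot: [3.14, 0.002, 1.655]
wrist_force: [-3.8, 0.6, 18.0]
gripper_width: 0.045
grip_force: 27.7
```

Emit:
{"fn": "carry_out", "kwargs": {
  "steps": [
    {"dx": 0, "dy": 0, "dz": -0.04, "ax": 0, "ay": 0, "az": 0},
    {"dx": 0, "dy": 0, "dz": -0.03, "ax": 0, "ay": 0, "az": 0},
    {"dx": 0, "dy": 0, "dz": 0, "ax": 0, "ay": 0, "az": 0},
    {"dx": 0, "dy": 0, "dz": 0, "ax": 0, "ay": 0, "az": 0},
    {"dx": 0, "dy": 0, "dz": 0, "ax": 0, "ay": 0, "az": 0},
    {"dx": 0, "dy": 0, "dz": 0, "ax": 0, "ay": 0, "az": 0},
    {"dx": 0, "dy": 0, "dz": 0, "ax": 0, "ay": 0, "az": 0}
  ]
}}

```text
clock: 23.3
tool_pos: [0.5086, -0.0794, -0.0056]
eef_rot: [3.14, 0.001, 1.654]
wrist_force: [4.5, -1.2, -1.1]
gripper_width: 0.0439
grip_force: 29.0
```

```bash
python3 jaw.py 9; python3 - <<'E'
from cell import get_obs
o=get_obs();print(o['gripper_width'],o['grip_force'],o['wrist_force'],o['tool_pos'])
E
```

```text
dark x 70 97 [152, 151, 149, 146, 136, 121, 129, 154, 149, 99, 55, 36, 31, 38, 43, 35, 17, 10, 13, 53, 121, 181, 212, 218, 219, 218, 219, 219, 218, 217, 218, 219, 217, 218, 219, 220, 219]
0.043681259381266144 28.88082057237625 [ 4.94348933 -3.51908589 -1.52642138] [ 0.50858724 -0.07938584 -0.00564868]
```

```bash
python3 -c "
from cell import manip
print(manip.finish_job())"
```

```text
the job is handed in; nothing more can be done
None
```

I handed the job in at about 23 s. The hold-down is lowered gently onto its stops and the jaw was pumped up in four trigger strokes. The scene camera shows no gap left at the joint. The trigger is still held at about 29 N, which should put roughly 58 N on the joint.

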